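# Pop open a touch-latch spice pull-out and draw its tray out

### The arm

A 6-joint arm with a two-finger parallel gripper is mounted at the origin on the work surface. World frame = base frame: x ahead of the robot, y to its left, z up, the work surface at z = 0. Lengths are in m, angles in rad, forces in N, time in s.
With the tool pointing down it reaches from about 0.25 to 0.775 m from the base axis. Payload 4 kg.
Tool frame: the origin (TCP) lies at the very end of the fingers, on their centre line; the grasp point (between the pads) lies 19 mm behind it (grasp_offset is the z of the grasp point in the tool frame, in m); z points along the fingers, y is the line along which they close (so a half turn about z gives the same grasp; the last joint's range is limited). The gripper opens to 85 mm and grips with 20 to 120 N. Pads are 22 mm wide; open, the fingers measure 114 mm over their backs; the gripper's body (76 mm by 85 mm) begins 54 mm behind the grasp point. The pads swing forward as they close: fully open they stand 13 mm farther back than shut.
Start: joints at [1.202, 0.087, 1.371, -0, 1.684, -0.103], TCP at [0.144, 0.531, 0.231] pointing down, gripper open.
Joint ranges: [-3.1, 3.1], [-0.76, 2.03], [0.27, 2.55], [-1.08, 4.22], [0.17, 2.65], [-2.57, 2.57]. Speed limits (rad/s): [2.79, 2.79, 3.14, 3.14, 3.14, 3.14].

### API

Orientations are given as a unit quaternion [w, x, y, z].
In Python, from rig import * gives the robot as it stands.
- The arm moves only by the tool servo_tool, never from a script. Its argument "commands" is a list that holds one entry, the list of rows, each a list of 7 numbers: the shift along the tool's x, y, z in mm, then the turn, a rotation vector about the tool's x, y, z in degrees, then the closure, from 0 (fully open) to 1 (shut). A call has 1 to 5 rows; each row is the pose to reach, as a shift and turn from the pose commanded when the call began, along the tool's axes at that moment; what a row does not reach only later rows make up. A row lasts 1/10 s, in which the tool goes at most 50 mm and 8.59 degrees, less where a joint would pass 70% of its speed; a pose out of reach is approached as far as the arm can. A call with a gripper value outside its range is refused whole. The fingers move at their own pace and stop on an object; "force" is the grip in N (left out, the last holds). Time passes only in rows, so rows that repeat a pose let the fingers close. It gives the time, the measured TCP pose, the force, the opening and the grip force at its end, in the units of the state.
- observe(): the state, without advancing time (a new reading comes with each control period).
- capture(name): name is "side" or "top" or "wrist"; returns a dict with "img" (480x640x3 uint8, red, green, blue), "depth" (480x640 float32, m along the optical axis (not along the pixel's ray), 0 where there is no reading), "intrinsics" (3x3 intrinsics, pixels), "R" (3x3) and "t" (3): a world point X has camera coordinates R X + t. Camera axes: x right, y down, z forward; pixel columns grow to the right and rows downward; lengths in m; the calibration is good to about 2 mm. A picture is of the moment at which its call begins.
- hand_in(): hands the job in; it is judged then, once.
The state is a dict: "time": time; "joint_positions": joint angles; "dq": joint speeds; "joint_efforts": joint torques, N m; "tool_pos": TCP position; "tcp_rot": TCP orientation; "contact_force": force on the tool from outside, world axes, zero at the start; "ft_torque": the same for the moment, N m; "opening": finger opening in m; "finger_force": force on a finger pad.
Only numpy, scipy, OpenCV 4.12 (cv2) and the standard library are available. Lean on these libraries where they do the work, as an engineer would, in place of code of your own. Each camera call takes 0.05 s, during which the arm holds its last target. There are 200 camera calls.

### The job

The spice tray in the dark wooden cupboard has no handle, only a push-to-open catch: with the fingers shut, gently press its front in until the catch lets go, then take the fingers away so that the tray springs ajar by itself. Then reach over the front and, with the fingertips behind it, gently draw the tray out as far as it goes, and leave it there. Pinch and lift nothing, keep everything in the tray standing as it is, leave the white cupboard shut and the things around undisturbed.

Things in the scene. Friction and masses are not known exactly. Their poses are not given: they have to be found in the camera images.
- spice_cupboard: The target: fixed cupboard of dark wood with a clear top, 280 (x, depth) x 190 (y, width) x 150 (z, height) mm. Origin: centre of its underside. Its x axis points into the cupboard, away from its front; the tray slides out along its -x. Its front edge, where the opening is, lies at x = -140.
- spice_press (a point): Middle of the outer surface of the spice tray's upright front, 35 mm below its top edge: a good place to press. Moves with the tray; axes as the cupboard's (x points in, the way to press). The front is flat, without a handle, 188 mm wide, from 4 to 150 mm above the table, its top flush with the cupboard's top.
- spice_edge (a point): Middle of the top edge of the same front, 150 mm above the table; axes as the cupboard's. The front is 18 mm thick (outer board dark, inner board light and 3 mm lower): outer surface 9 mm to -x, inner surface 9 mm to +x of this point. Behind it is free space to 40 mm below the top edge (the tray's things are lower), back to the cupboard's front edge: as wide as the tray stands open.
- spice_tray (a joint): How far the spice tray stands out (m): 0 shut, negative pressed in. It moves in from about 5 N; the catch lets go 4 mm in, firm stop at 7 mm. Once the front is free a spring sends it out to about 0.06 in 1 to 2 s (keep 70 mm clear of the shut front). From there it slides by hand with a few N to a firm stop at 0.14 and stays where left. The catch works once.
- white_tray (a joint): The same sort of tray in the white cupboard beside the dark one, same size: how far it stands out (m), 0 shut. To be left shut.
- white_cupboard: The white cupboard, 280 x 190 x 150 mm, fixed, origin at the centre of its underside. Not to be opened.
- dabba: Octagonal steel tin with lid and brass knob, 80 across, 78 high, loose on the spice tray. Origin: centre of its underside, as for the other things below.
- shaker: Glass salt shaker with steel top, 38 diameter, 68 high, loose on the spice tray.
- pot_white: White ceramic pinch pot, 50 diameter, 32 high, loose on the spice tray.
- pot_blue: Blue ceramic pinch pot, 50 diameter, 32 high, loose on the spice tray.
- spatula: Orange silicone spatula, 210 long, lying loose along the spice tray.
- oil_bottle: Green oil bottle, 60 diameter, 170 high, standing loose on the worktop to one side.
- mug: Blue mug, 80 diameter, 90 high, standing loose on the worktop to one side.
- bowl: White bowl, 130 diameter, 55 high, standing loose on the worktop to one side.
Things that resemble listed ones, but are neither listed nor needed, are in the scene too. Of the things like the oil_bottle, leave any that is yellow; of the rest the larger one is meant. What is shaped like the bowl but purple or turquoise is not meant.

How it is judged:
By the outcome, as a careful person would: the job done as asked, in the order asked, and still so for the second after the job is handed in, with the robot touching nothing.
It also fails if it takes over 48 s, if anything falls off the work surface, if the arm or the gripper's body presses on something with over 40 N, if the wrist force passes 120 N, or if a joint passes its speed limit or range.

## Working session

There is one attempt and no reset: what is moved stays moved. The work goes in short steps, Python scripts to look and compute and a tool call to move; the robot and the scene stay as the last step left them, time stands still between calls to the robot, and variables do not carry over. Pictures are saved under pics/ and viewed, at most 10 in all, crops included, and the job is handed in when it is done.

Besides the shell and the picture viewer there is one more tool, called as a command line: name --argument value ..., lists and objects as JSON in quotes. servo_tool: Moves the arm, as the interface text tells. Its arguments: {"type":"object","properties":{"commands":{"type":"array","items":{"type":"array","items":{"type":"array","items":{"type":"number"}}}},"force":{"type":"number"}},"required":["commands"]}

```bash
mkdir -p pics; cat > h.py <<'E'
from rig import *
import numpy as np, cv2
from scipy.spatial.transform import Rotation as Ro
def cloud(c):
    d=c["depth"];K=c["intrinsics"];v,u=np.mgrid[:480,:640]
    P=np.stack([(u-K[0,2])*d/K[0,0],(v-K[1,2])*d/K[1,1],d],-1)
    W=(P-c["t"])@c["R"]; W[d==0]=np.nan
    return W
def save(n,img): cv2.imwrite("pics/"+n,img[...,::-1])
E
python3 - <<'E'
from h import *
for n in("top","side"):
    c=capture(n); np.savez(n+".npz",**c); save(n+"0.png",c["img"])
    print(n,-c["R"].T@c["t"])
print(observe())
E
```

```text
top [0.23597116 0.03347861 1.63825956]
side [0.97497918 0.79274006 1.32339733]
{'time': 0.1, 'joint_positions': array([ 1.20185479e+00,  8.79079769e-02,  1.37211038e+00,  3.97519221e-05,
        1.68360929e+00, -1.03085045e-01]), 'dq': array([-6.79356133e-04, -1.84246309e-03, -4.18939783e-03,  1.98141994e-03,
        6.87333635e-05,  1.69183489e-03]), 'joint_efforts': array([ 1.53396533e-03, -3.53017902e+01, -3.14216781e+01, -2.44174416e-04,
        7.91395985e-03, -3.45146930e-05]), 'tool_pos': array([0.1443262 , 0.53026124, 0.2302378 ]), 'tcp_rot': array([-2.57123772e-04,  1.32534853e-01,  9.91177823e-01, -9.84670691e-04]), 'contact_force': array([-0.44474144,  0.31101532, -0.09460077]), 'ft_torque': array([-0.04340857,  0.0018749 , -0.01757628]), 'finger_force': 0.0, 'opening': 0.08538948967079336}
```

View pics/top0.png

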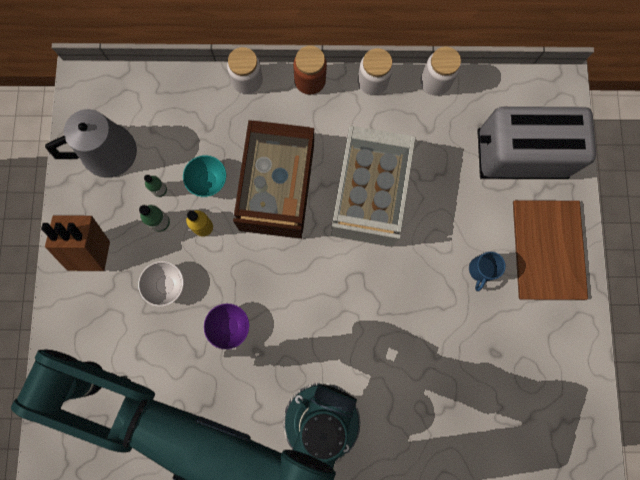

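View pics/side0.png

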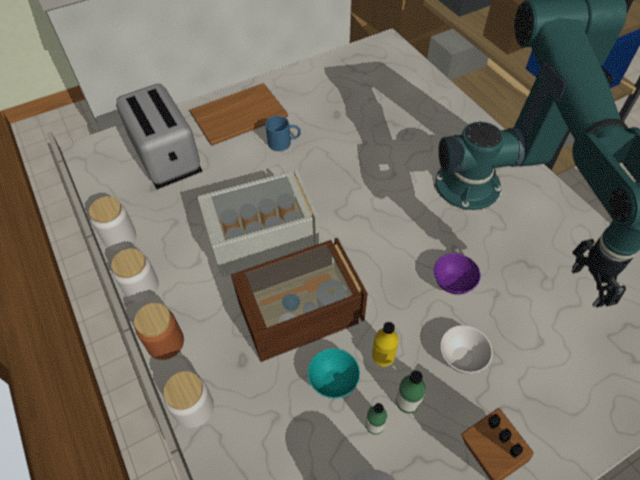

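The dark cupboard spans about (236–314, 121–237) in the top view, with its front at the bottom (near the robot) and its light inner front board at row ~223. The white cupboard is to its right, and the purple bowl (227,327) lies in front of it.

```bash
python3 - <<'E'
from h import *
for n,box in(("top",(225,110,325,245)),("side",(220,230,375,365))):
    c=dict(np.load(n+".npz"));W=cloud(c);x0,y0,x1,y1=box
    m=np.zeros((480,640),bool);m[y0:y1,x0:x1]=1
    z=W[...,2]; m&=(abs(z-.15)<.008)
    P=W[m]; print(n,len(P),np.median(P[:,2]))
    r=cv2.minAreaRect((P[:,:2]*1000).astype(np.float32)); print(r, cv2.boxPoints(r))
    if n=="top":
        # rows near the front
        for u in(250,275,300): print(u,[(v,np.round(W[v,u]*1000).tolist(),c["img"][v,u].tolist()) for v in range(212,242,3)])
    for nm,b in(("purple",(200,300,255,355)),("yellow",(185,205,215,240)),("turq",(180,152,230,200)),("bowl",(135,258,190,308)),):
        if n=="top":
            Q=W[b[1]:b[3],b[0]:b[2]].reshape(-1,3);Q=Q[Q[:,2]>.02];print(nm,np.nanmin(Q,0),np.nanmax(Q,0))
    if n=="top":
        Q=W[125:245,330:420].reshape(-1,3);Q=Q[abs(Q[:,2]-.15)<.008]
        r=cv2.minAreaRect((Q[:,:2]*1000).astype(np.float32)); print("white",r,cv2.boxPoints(r).tolist())
E
```

```text
top 6806 0.1491741823284941
((688.315185546875, 136.37545776367188), (190.3414764404297, 301.5611267089844), 83.26361846923828) [[527.4119    59.548515]
 [826.8912    24.17498 ]
 [849.21844  213.2024  ]
 [549.7392   248.57593 ]]
250 [(212, [575.0, 199.0, 154.0], [60, 31, 20]), (215, [568.0, 200.0, 147.0], [59, 28, 18]), (218, [558.0, 199.0, 152.0], [168, 134, 91]), (221, [550.0, 199.0, 153.0], [60, 29, 16]), (224, [547.0, 202.0, 124.0], [30, 17, 9]), (227, [547.0, 207.0, 79.0], [38, 25, 22]), (230, [549.0, 212.0, 29.0], [25, 11, 5]), (233, [544.0, 215.0, 2.0], [152, 142, 132]), (236, [535.0, 214.0, 2.0], [164, 155, 147]), (239, [527.0, 214.0, -1.0], [166, 155, 148])]
275 [(212, [577.0, 131.0, 145.0], [74, 74, 72]), (215, [568.0, 131.0, 146.0], [62, 33, 19]), (218, [560.0, 131.0, 148.0], [61, 32, 21]), (221, [551.0, 130.0, 149.0], [164, 130, 83]), (224, [541.0, 130.0, 157.0], [59, 32, 21]), (227, [538.0, 132.0, 128.0], [26, 17, 9]), (230, [539.0, 134.0, 81.0], [31, 19, 11]), (233, [539.0, 137.0, 32.0], [25, 10, 6]), (236, [536.0, 139.0, -1.0], [151, 141, 129]), (239, [528.0, 140.0, -5
[... 555 characters left out ...]
57583 0.02018655] [0.59040118 0.38596927 0.17712532]
turq [0.64381822 0.28644577 0.02001239] [0.77326732 0.41400232 0.06438657]
bowl [0.32450112 0.39822455 0.02006935] [0.45117458 0.52690145 0.06450507]
white ((669.6634521484375, -143.92201232910156), (190.7148895263672, 300.8548583984375), 80.13925170898438) [[505.1279602050781, -212.10940551757812], [801.5382080078125, -263.6320495605469], [834.198974609375, -75.734619140625], [537.7886962890625, -24.21197509765625]]
side 8169 0.1477328345806961
((677.2220458984375, 67.503662109375), (341.0314636230469, 299.75408935546875), 82.831787109375) [[ 507.23898  -82.97726]
 [ 804.65027 -120.38142]
 [ 847.2051   217.98459]
 [ 549.7938   255.38873]]
```

servo_tool --commands '[[[-36, -28, 0, 0, 0, -2, 1], [-72, -56, 0, 0, 0, -4, 1], [-108, -84, 0, 0, 0, -6, 1], [-144, -112, 0, 0, 0, -8.5, 1], [-180, -139, 0, 0, 0, -8.5, 1]]]' --force 40

```text
time: 0.6
tool_pos: [0.2821, 0.3476, 0.2308]
tcp_rot: [-0.0, 0.058, 0.998, -0.0]
contact_force: [0.2, 0.9, 0.8]
opening: 0.012
finger_force: 0.0
```

```bash
cat >> h.py <<'E'
d=np.array([.9931,-.1173,0]);l=np.array([.1173,.9931,0]);F=np.array([.540,.154,.115])
def rel(pt):
    s=observe();w,*v=s["tool_pos"],;R=Ro.from_quat(np.roll(s["tcp_rot"],-1)).as_matrix()
    print("t",s["time"],"tcp",np.round(s["tool_pos"]*1000,1),"need tool mm",np.round(R.T@(pt-s["tool_pos"])*1000,1),"x_t",np.round(R[:,0],4),"z_t",np.round(R[:,2],4),"F",s["contact_force"].round(1),"rotvec",np.round(np.degrees(Ro.from_matrix(R.T@np.c_[-d,l,[0,0,-1]]).as_rotvec()),2),s["opening"],s["joint_positions"].round(2))
E
python3 -c "
from h import *
rel(F-.1*d-[0,0,.007])"
```

```text
t 0.6 tcp [282.1 347.6 230.8] need tool mm [-178.6 -162.2  122.9] x_t [-9.933e-01  1.159e-01  2.000e-04] z_t [-3.e-04 -4.e-04 -1.e+00] F [0.2 0.9 0.8] rotvec [-0.03 -0.01  0.08] 0.012040825357486485 [ 0.76 -0.14  1.6  -0.    1.69 -0.69]
```

servo_tool --commands '[[[-36, -32, 10, 0, 0, 0, 1], [-72, -65, 30, 0, 0, 0, 1], [-108, -98, 60, 0, 0, 0, 1], [-144, -130, 92, 0, 0, 0, 1], [-178, -162, 123, 0, 0, 0, 1]]]'

```text
time: 1.1
tool_pos: [0.4273, 0.1812, 0.1204]
tcp_rot: [0.0, 0.059, 0.998, 0.0]
contact_force: [0.3, 1.1, -0.1]
opening: 0.0001
finger_force: 0.0
```

```bash
python3 -c "
from h import *
rel(F-.1*d-[0,0,.007])"
```

```text
t 1.1 tcp [427.3 181.2 120.4] need tool mm [-15.1 -13.8  12.4] x_t [-9.931e-01  1.175e-01 -4.000e-04] z_t [ 4.e-04  4.e-04 -1.e+00] F [ 0.3  1.1 -0.1] rotvec [ 0.03  0.02 -0.01] 0.00014305455905735647 [ 0.28 -0.06  1.74  0.    1.46 -1.17]
```

servo_tool --commands '[[[-20, -14, 12, 0, 0, 0, 1], [-45, -14, 12, 0, 0, 0, 1], [-70, -14, 12, 0, 0, 0, 1], [-85, -14, 12, 0, 0, 0, 1], [-85, -14, 12, 0, 0, 0, 1]]]'

```text
time: 1.6
tool_pos: [0.5105, 0.1583, 0.1087]
tcp_rot: [-0.0, 0.059, 0.998, -0.0]
contact_force: [-0.5, 0.0, -0.6]
opening: 0.0002
finger_force: 0.0
```

```bash
python3 -c "
from h import *
rel(F-.012*d-[0,0,.007])"
```

```text
t 1.6 tcp [510.5 158.3 108.7] need tool mm [-17.8  -0.7   0.7] x_t [-9.929e-01  1.186e-01  7.000e-04] z_t [-7.e-04 -3.e-04 -1.e+00] F [-0.5  0.  -0.6] rotvec [-0.02 -0.04 -0.07] 0.00018082182635503936 [ 0.19  0.11  1.59 -0.    1.44 -1.26]
```

servo_tool --commands '[[[-6, 0, 0, 0, 0, 0, 1], [-10, 0, 0, 0, 0, 0, 1], [-13, 0, 0, 0, 0, 0, 1], [-15, 0, 0, 0, 0, 0, 1], [-16, 0, 0, 0, 0, 0, 1]]]'

```text
time: 2.1
tool_pos: [0.5251, 0.1571, 0.1097]
tcp_rot: [0.0, 0.059, 0.998, 0.0]
contact_force: [-0.4, 0.2, -1.4]
opening: 0.0001
finger_force: 0.0
```

servo_tool --commands '[[[-1, 0, 0, 0, 0, 0, 1], [-2, 0, 0, 0, 0, 0, 1], [-3, 0, 0, 0, 0, 0, 1], [-4, 0, 0, 0, 0, 0, 1], [-4, 0, 0, 0, 0, 0, 1]]]'

```text
time: 2.6
tool_pos: [0.5278, 0.1567, 0.1093]
tcp_rot: [-0.002, 0.059, 0.998, -0.0]
contact_force: [-4.5, -0.0, 2.4]
opening: -0.0003
finger_force: 0.0
```

servo_tool --commands '[[[-1, 0, 0, 0, 0, 0, 1], [-2, 0, 0, 0, 0, 0, 1], [-3, 0, 0, 0, 0, 0, 1], [-3, 0, 0, 0, 0, 0, 1]]]'

```text
time: 3.0
tool_pos: [0.531, 0.1564, 0.1093]
tcp_rot: [-0.001, 0.059, 0.998, -0.0]
contact_force: [-4.6, 0.7, 1.4]
opening: -0.0005
finger_force: 0.0
```

servo_tool --commands '[[[-1, 0, 0, 0, 0, 0, 1], [-2, 0, 0, 0, 0, 0, 1], [-2, 0, 0, 0, 0, 0, 1]]]'

```text
time: 3.3
tool_pos: [0.5333, 0.1561, 0.1093]
tcp_rot: [-0.001, 0.059, 0.998, 0.0]
contact_force: [-5.1, -0.1, 0.7]
opening: -0.0002
finger_force: 0.0
```

servo_tool --commands '[[[-0.5, 0, 0, 0, 0, 0, 1], [-0.5, 0, 0, 0, 0, 0, 1]]]'

```text
time: 3.5
tool_pos: [0.5339, 0.156, 0.1092]
tcp_rot: [-0.001, 0.059, 0.998, 0.0]
contact_force: [-3.9, -0.4, 1.1]
opening: 0.0003
finger_force: 0.0
```

Pressed about 6 mm; withdraw now, well clear.

servo_tool --commands '[[[30, 0, 0, 0, 0, 0, 1], [70, 0, 0, 0, 0, 0, 1], [110, 0, 0, 0, 0, 0, 1], [120, 0, 0, 0, 0, 0, 1], [120, 0, 0, 0, 0, 0, 1]]]'

```text
time: 4.0
tool_pos: [0.4154, 0.1702, 0.1099]
tcp_rot: [0.001, 0.058, 0.998, 0.0]
contact_force: [-0.0, -0.6, 0.4]
opening: -0.0001
finger_force: 0.0
```

servo_tool --commands '[[[0, 0, -30, 0, 0, 0, 1], [0, 0, -70, 0, 0, 0, 1], [0, 0, -110, 0, 0, 0, 1], [0, 0, -110, 0, 0, 0, 1], [0, 0, -110, 0, 0, 0, 1]]]'

```text
time: 4.5
tool_pos: [0.4179, 0.17, 0.2212]
tcp_rot: [0.003, 0.059, 0.998, 0.001]
contact_force: [0.3, -0.4, 0.5]
opening: -0.0001
finger_force: 0.0
```

servo_tool --commands '[[[0, 0, 0, 0, 0, 0, 1], [0, 0, 0, 0, 0, 0, 1], [0, 0, 0, 0, 0, 0, 1], [0, 0, 0, 0, 0, 0, 1], [0, 0, 0, 0, 0, 0, 1]]]'

```text
time: 5.0
tool_pos: [0.4153, 0.1699, 0.2191]
tcp_rot: [-0.0, 0.059, 0.998, -0.0]
contact_force: [-0.2, -0.2, 0.0]
opening: 0.0003
finger_force: 0.0
```

servo_tool --commands '[[[0, 0, 0, 0, 0, 0, 1], [0, 0, 0, 0, 0, 0, 1], [0, 0, 0, 0, 0, 0, 1], [0, 0, 0, 0, 0, 0, 1], [0, 0, 0, 0, 0, 0, 1]]]'

```text
time: 5.5
tool_pos: [0.4155, 0.17, 0.2196]
tcp_rot: [0.0, 0.059, 0.998, 0.0]
contact_force: [-0.8, -0.5, 1.1]
opening: 0.0001
finger_force: 0.0
```

```bash
cat > look.py <<'E'
from h import *
import sys
out=[]
for n in("top","side"):
    c=capture(n);W=cloud(c);np.savez(n+"_"+sys.argv[1]+".npz",**c)
    out.append(c["img"][90:390,150:450] if n=="top" else c["img"][140:440,190:490])
    Q=W.reshape(-1,3);r=Q-F;a=r@d;b=r@l
    m=(abs(b)<.08)&(abs(Q[:,2]-.149)<.009)&(a<.05)&(a>-.2)
    h,e=np.histogram(a[m]*1000,bins=np.arange(-200,52,4));print(n,[(int(x),int(k)) for x,k in zip(e,h) if k])
save("l%s.png"%sys.argv[1],cv2.resize(np.hstack(out),(800,400)))
rel(F-.03*d)
E
python3 look.py 1
```

```text
top [(-64, 18), (-60, 27), (-56, 21), (-52, 26), (-48, 24), (-44, 4), (16, 54), (20, 74), (24, 83), (28, 79), (32, 82), (36, 75), (40, 83), (44, 86)]
side [(-68, 2), (-64, 65), (-60, 86), (-56, 97), (-52, 73), (-48, 80), (-44, 3), (12, 2), (16, 70), (20, 85), (24, 84), (28, 74), (32, 92), (36, 83), (40, 79), (44, 81)]
t 5.6 tcp [415.5 170.  219.5] need tool mm [-95.5  -1.3 104.6] x_t [-9.931e-01  1.172e-01 -1.000e-04] z_t [ 1.e-04  1.e-04 -1.e+00] F [ 0.3 -0.2 -1.4] rotvec [0.01 0.01 0.01] 0.0001176471010796627 [ 0.26 -0.14  1.61  0.    1.67 -1.19]
```

View pics/l1.png

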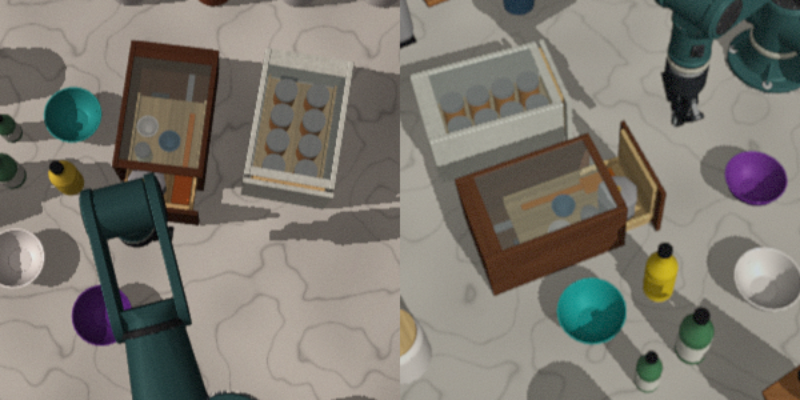

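servo_tool --commands '[[[-30, 0, 0, 0, 0, 0, 1], [-65, -1, 0, 0, 0, 0, 1], [-95, -1, 0, 0, 0, 0, 1], [-108, -1, 0, 0, 0, 0, 1], [-108, -1, 0, 0, 0, 0, 1]]]'

```text
time: 6.1
tool_pos: [0.5233, 0.156, 0.2187]
tcp_rot: [-0.001, 0.059, 0.998, -0.0]
contact_force: [-0.7, 0.4, -0.7]
opening: -0.0
finger_force: 0.0
```

servo_tool --commands '[[[0, 0, 20, 0, 0, 0, 1], [0, 0, 45, 0, 0, 0, 1], [0, 0, 70, 0, 0, 0, 1], [0, 0, 90, 0, 0, 0, 1], [0, 0, 97, 0, 0, 0, 1]]]'

```text
time: 6.6
tool_pos: [0.5197, 0.1564, 0.1201]
tcp_rot: [-0.003, 0.058, 0.998, -0.0]
contact_force: [0.1, 0.4, 0.2]
opening: -0.0003
finger_force: 0.0
```

servo_tool --commands '[[[4, 0, 0, 0, 0, 0, 1], [8, 0, 0, 0, 0, 0, 1], [12, 0, 0, 0, 0, 0, 1], [15, 0, 0, 0, 0, 0, 1], [18, 0, 0, 0, 0, 0, 1]]]'

```text
time: 7.1
tool_pos: [0.5052, 0.1586, 0.1236]
tcp_rot: [0.001, 0.059, 0.998, 0.0]
contact_force: [1.0, -0.1, 1.0]
opening: 0.0002
finger_force: 0.6
```

servo_tool --commands '[[[2, 0, 0, 0, 0, 0, 1], [4, 0, 0, 0, 0, 0, 1], [6, 0, 0, 0, 0, 0, 1], [8, 0, 0, 0, 0, 0, 1], [10, 0, 0, 0, 0, 0, 1]]]'

```text
time: 7.6
tool_pos: [0.4947, 0.1596, 0.1225]
tcp_rot: [0.0, 0.059, 0.998, 0.0]
contact_force: [-0.1, 0.1, -0.1]
opening: 0.0003
finger_force: 0.4
```

servo_tool --commands '[[[3, 0, 0, 0, 0, 0, 1], [6, 0, 0, 0, 0, 0, 1], [9, 0, 0, 0, 0, 0, 1], [12, 0, 0, 0, 0, 0, 1], [15, 0, 0, 0, 0, 0, 1]]]'

```text
time: 8.1
tool_pos: [0.4796, 0.1614, 0.1225]
tcp_rot: [-0.0, 0.059, 0.998, 0.0]
contact_force: [0.5, -0.5, 0.3]
opening: 0.0001
finger_force: 0.5
```

servo_tool --commands '[[[3, 0, 0, 0, 0, 0, 1], [6, 0, 0, 0, 0, 0, 1], [9, 0, 0, 0, 0, 0, 1], [12, 0, 0, 0, 0, 0, 1], [15, 0, 0, 0, 0, 0, 1]]]'

```text
time: 8.6
tool_pos: [0.4647, 0.1631, 0.1225]
tcp_rot: [-0.0, 0.059, 0.998, 0.0]
contact_force: [0.9, 0.2, -0.2]
opening: 0.0002
finger_force: 0.5
```

servo_tool --commands '[[[3, 0, 0, 0, 0, 0, 1], [6, 0, 0, 0, 0, 0, 1], [9, 0, 0, 0, 0, 0, 1], [12, 0, 0, 0, 0, 0, 1], [15, 0, 0, 0, 0, 0, 1]]]'

```text
time: 9.1
tool_pos: [0.4498, 0.1649, 0.1225]
tcp_rot: [-0.0, 0.059, 0.998, 0.0]
contact_force: [1.0, -0.1, -0.3]
opening: -0.0001
finger_force: 0.5
```

```bash
python3 look.py 2
```

```text
top [(-120, 49), (-116, 51), (-112, 46), (-108, 29), (-104, 31), (-100, 1), (16, 42), (20, 64), (24, 70), (28, 72), (32, 77), (36, 79), (40, 78), (44, 86)]
side [(-124, 5), (-120, 31), (-116, 26), (-112, 31), (-108, 27), (-104, 15), (-88, 9), (-84, 10), (-80, 6), (12, 6), (16, 62), (20, 88), (24, 81), (28, 78), (32, 89), (36, 84), (40, 80), (44, 86)]
t 9.2 tcp [449.4 165.  122.4] need tool mm [-61.3  -0.3   7.4] x_t [-9.931e-01  1.169e-01  9.000e-04] z_t [-9.e-04  2.e-04 -1.e+00] F [0.3 0.4 0.2] rotvec [ 0.   -0.05  0.02] 7.732847083623881e-05 [ 0.23 -0.02  1.7   0.    1.46 -1.22]
```

View pics/l2.png

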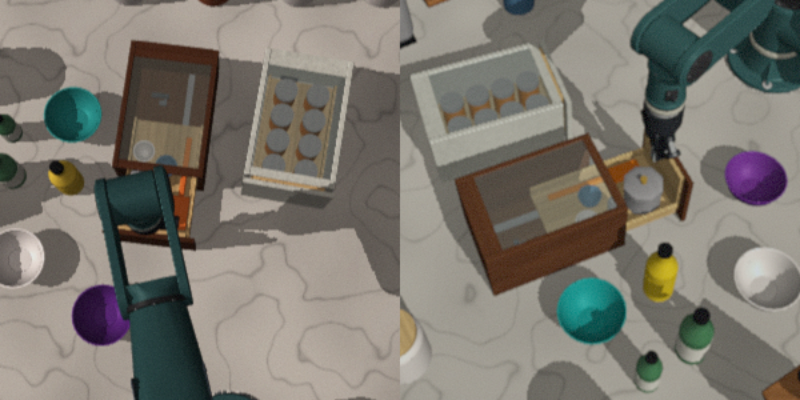

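The tray follows (front now at a ≈ -121…-102 mm, i.e. ~118 mm out), and its contents are standing. On to the stop.

servo_tool --commands '[[[3, 0, 0, 0, 0, 0, 1], [6, 0, 0, 0, 0, 0, 1], [9, 0, 0, 0, 0, 0, 1], [12, 0, 0, 0, 0, 0, 1], [14, 0, 0, 0, 0, 0, 1]]]'

```text
time: 9.7
tool_pos: [0.4358, 0.1666, 0.1225]
tcp_rot: [-0.0, 0.059, 0.998, 0.0]
contact_force: [0.6, -0.5, 0.0]
opening: -0.0004
finger_force: 0.4
```

servo_tool --commands '[[[1, 0, 0, 0, 0, 0, 1], [2, 0, 0, 0, 0, 0, 1], [3, 0, 0, 0, 0, 0, 1], [4, 0, 0, 0, 0, 0, 1]]]'

```text
time: 10.1
tool_pos: [0.4322, 0.167, 0.1225]
tcp_rot: [0.0, 0.059, 0.998, 0.0]
contact_force: [0.0, 0.4, -0.8]
opening: -0.0
finger_force: 0.4
```

servo_tool --commands '[[[1, 0, 0, 0, 0, 0, 1], [2, 0, 0, 0, 0, 0, 1], [2, 0, 0, 0, 0, 0, 1]]]'

```text
time: 10.4
tool_pos: [0.43, 0.1672, 0.1225]
tcp_rot: [-0.0, 0.059, 0.998, 0.0]
contact_force: [-0.5, -0.8, 0.5]
opening: -0.0002
finger_force: 0.0
```

servo_tool --commands '[[[1, 0, 0, 0, 0, 0, 1], [2, 0, 0, 0, 0, 0, 1], [2, 0, 0, 0, 0, 0, 1]]]'

```text
time: 10.7
tool_pos: [0.4286, 0.1674, 0.1225]
tcp_rot: [0.001, 0.059, 0.998, 0.0]
contact_force: [3.2, -1.0, -1.1]
opening: -0.0001
finger_force: 1.1
```

servo_tool --commands '[[[1, 0, 0, 0, 0, 0, 1], [1, 0, 0, 0, 0, 0, 1]]]'

```text
time: 10.9
tool_pos: [0.4286, 0.1674, 0.1226]
tcp_rot: [0.002, 0.059, 0.998, 0.0]
contact_force: [6.8, -0.0, -2.6]
opening: -0.0002
finger_force: 2.8
```

The position has stopped at 428.6 mm while the force rises, so the tray is at its stop. Back off and lift out.

servo_tool --commands '[[[-4, 0, 0, 0, 0, 0, 1], [-10, 0, 0, 0, 0, 0, 1], [-15, 0, 0, 0, 0, 0, 1], [-15, 0, -5, 0, 0, 0, 1]]]'

```text
time: 11.3
tool_pos: [0.4421, 0.1656, 0.1269]
tcp_rot: [-0.001, 0.059, 0.998, -0.0]
contact_force: [0.2, -0.8, -0.2]
opening: -0.0002
finger_force: 0.0
```

servo_tool --commands '[[[0, 0, -25, 0, 0, 0, 1], [0, 0, -55, 0, 0, 0, 1], [0, 0, -85, 0, 0, 0, 1], [0, 0, -110, 0, 0, 0, 1], [0, 0, -130, 0, 0, 0, 1]]]'

```text
time: 11.8
tool_pos: [0.4423, 0.166, 0.26]
tcp_rot: [0.001, 0.059, 0.998, 0.0]
contact_force: [-0.3, 0.2, -0.1]
opening: -0.0002
finger_force: 0.0
```

servo_tool --commands '[[[35, 0, -10, 0, 0, 0, 1], [75, 0, -20, 0, 0, 0, 1], [110, 0, -20, 0, 0, 0, 1], [130, 0, -20, 0, 0, 0, 1], [130, 0, -20, 0, 0, 0, 1]]]'

```text
time: 12.3
tool_pos: [0.3113, 0.1814, 0.2788]
tcp_rot: [0.001, 0.058, 0.998, 0.001]
contact_force: [0.2, -0.3, -0.3]
opening: -0.0002
finger_force: 0.0
```

```bash
python3 look.py 3
```

```text
top [(-140, 54), (-136, 55), (-132, 64), (-128, 56), (-124, 45), (16, 51), (20, 78), (24, 87), (28, 81), (32, 78), (36, 80), (40, 76), (44, 84)]
side [(-144, 34), (-140, 72), (-136, 85), (-132, 89), (-128, 78), (-124, 42), (12, 3), (16, 71), (20, 82), (24, 82), (28, 81), (32, 83), (36, 84), (40, 78), (44, 83)]
t 12.4 tcp [313.2 181.1 278. ] need tool mm [-198.2   -0.5  163.3] x_t [-0.9932  0.1166 -0.0015] z_t [ 1.5e-03  4.0e-04 -1.0e+00] F [ 0.2  0.3 -0.5] rotvec [0.03 0.08 0.04] -0.0001684352834442771 [ 0.37 -0.35  1.66 -0.    1.82 -1.09]
```

View pics/l3.png

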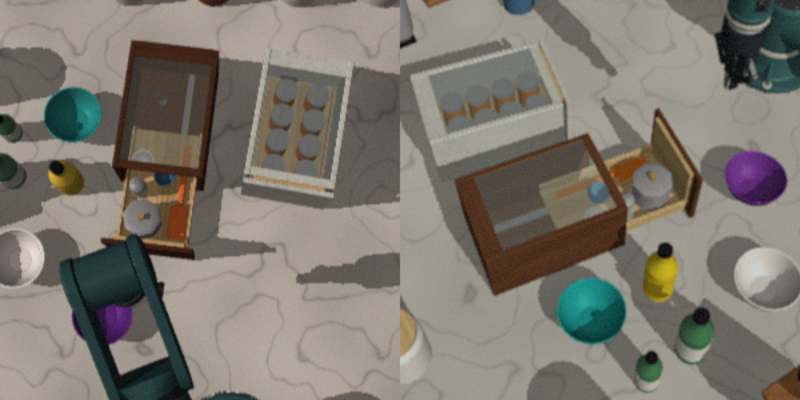

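The tray is fully out, with its front at a ≈ -142 mm. The tin, shaker, pots and spatula are standing as they were, and the white cupboard is shut.

```bash
python3 -c "
from rig import *
print(hand_in())"
```

```text
the job is handed in; nothing more can be done
None
```

The spice tray was pressed, sprang ajar, and was drawn out to its stop at about 0.14 m; its contents are still standing, the white cupboard is shut, nothing else was moved as far as the pictures show, and the job was handed in at 12.4 s with the arm clear.

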